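# Nest the kidney dishes

### The job

Tidy the clean dishes: nest the small blue kidney dish in the large steel kidney dish, turned so that the two outlines match and it stands flat on the large dish's floor. Set it down in the dish rather than dropping it, and leave the steel oblong dish where it is.

Things in the scene. Friction and masses are not known exactly. Their poses are not given: they have to be found in the camera images.
- small_dish_mid (a point): Small blue plastic kidney dish, loose, 0.12 kg; in mm: 54 high, upright walls. Outline: a 54 wide band along a 90 degree arc of radius 70 (centre line), round ends; 153 long. Point: mid-waist on that line, half-way up (27). x across the waist to the convex side, y lengthwise, z up. Grip the top 25 of the walls across the waist (54, along x): nested, its rim stands 31 above the large dish's rim.
- large_dish: Large low kidney dish of bright steel, loose, 0.45 kg; in mm: 26 high, 192 long, same centre line as the small dish. Inside 68 wide at the floor (7 to spare all round the small dish), 82 at the rim, 93 over the lip; floor 3 thick. Origin: mid-waist on that line, underside. x across the waist to the convex side, y lengthwise, z up. Nested, the small dish's axes match these, waist over waist.
- oblong_dish: Oblong low steel dish with straight sides and round ends, same steel, height (26 mm) and section as the large kidney dish, 197 mm long (its y), 93 mm wide (its x). A bystander of the wrong shape: leave it where it is. Origin: centre of the underside.
Mind the look-alikes: they are no part of the job. Of the things that look like the part that bears small_dish_mid, the larger one is meant.

How it is judged:
By the outcome, as a careful person would: the job done as asked, in the order asked, and still so for the second after the job is handed in, with the robot touching nothing.
It also fails if it takes over 35 s, if anything falls off the work surface, if the arm or the gripper's body presses on something with over 40 N, if the wrist force passes 120 N, or if a joint passes its speed limit or range.

### The arm

A 7-joint arm with a two-finger parallel gripper is mounted at the origin on a cart in front of the work surface, level with it; the furniture and walls round the work are solid. World frame = base frame: x ahead of the robot, y to its left, z up, the work surface at z = 0. Lengths are in m, angles in rad, forces in N, time in s.
With the tool pointing down it reaches from about 0.4 to 0.85 m from the base axis. Payload 10.4 kg.
Tool frame: the origin (TCP) lies between the finger pads; the fingertips stand 11 mm ahead of it and the grasp point (between the pads) lies 8 mm behind it (tip_reach is the distance from the TCP to the fingertips, in m); z points along the fingers, y is the line along which they close (so a half turn about z gives the same grasp; the last joint's range is limited). The gripper opens to 85 mm and grips with 20 to 120 N. Pads are 22 mm wide; open, the fingers measure 114 mm over their backs; the gripper's body (76 mm by 85 mm) begins 54 mm behind the grasp point. The pads swing forward as they close: fully open they stand 13 mm farther back than shut.
Start: joints at [1.084, 0.332, -0.065, 1.46, 0.022, 1.35, -0.088], TCP at [0.28, -0.559, 0.242] pointing down, gripper open.
Joint ranges: [-2.6, 2.6], [-0.5, 2.12], [-1.47, 1.34], [0.16, 2.42], [-1.27, 4.41], [0.06, 2.06], [-2.6, 2.6]. Speed limits (rad/s): [2.22, 2.22, 2.79, 2.79, 3.14, 3.14, 3.14].

### API

Orientations are given as a unit quaternion [x, y, z, w].
In Python, from workcell import * gives the robot as it stands.
- The arm moves only by the shell command python3 -m inch 'ROWS' [OPENING] [FORCE]. ROWS is JSON, a list of rows, each an object with "slide": the shift along the world's x, y, z in m, a list of three; "yaw": the turn about the world's z in rad. A call has 1 to 20 rows; each row is the pose to reach, as a shift and turn from the pose commanded when the call began; what a row does not reach only later rows make up. A row lasts 1/12 s, in which the tool goes at most 41.7 mm and 7.16 degrees, less where a joint would pass 70% of its speed; a pose out of reach is approached as far as the arm can. A call with a gripper value outside its range is refused whole. OPENING is the closure in counts, from 0 (fully open) to 255 (shut), set as the call begins (- or left out, the last holds). The fingers move at their own pace and stop on an object; FORCE is the grip in N (left out, the last holds). Time passes only in rows, so rows that repeat a pose let the fingers close. It gives the time, the measured TCP pose, the force, the opening and the grip force at its end, in the units of the state.
- get_obs(): the state, without advancing time (a new reading comes with each control period).
- camera(name): name is "scene" or "top" or "wrist"; returns a dict with "frame" (480x640x3 uint8, red, green, blue), "fx", "fy", "cx", "cy" (pixels), "extrinsics" (4x4, takes a point from world to camera coordinates). Camera axes: x right, y down, z forward; pixel columns grow to the right and rows downward; lengths in m; the calibration is good to about 2 mm. A picture is of the moment at which its call begins. There is no depth.
- hand_in(): hands the job in; it is judged then, once.
The state is a dict: "clock": time; "joint_pos": joint angles; "joint_velocities": joint speeds; "tau": joint torques, N m; "position": TCP position; "ee_rot": TCP orientation; "ft_force": force on the tool from outside, world axes, zero at the start; "torque": the same for the moment, N m; "grip_width": opening from 0.0 (shut) to 1.0 (fully open); "grasp_force": force on a finger pad.
Only numpy, scipy, OpenCV 4.12 (cv2) and the standard library are available. Lean on these libraries where they do the work, as an engineer would, in place of code of your own. Each camera call takes 0.05 s, during which the arm holds its last target. There are 200 camera calls.

## Working session

There is one attempt and no reset: what is moved stays moved. The work goes in short steps, Python scripts to look and compute and a shell command to move; the robot and the scene stay as the last step left them, time stands still between calls to the robot, and variables do not carry over. Pictures are saved under pics/ and viewed, at most 12 in all, crops included, and the job is handed in when it is done.

```bash
mkdir -p pics; python3 - <<'E'
from workcell import *
import cv2,numpy as np
o=get_obs();print(o['clock'],o['position'],o['ee_rot'],o['grip_width'])
for n in ['top','scene']:
    c=camera(n);cv2.imwrite(f'pics/{n}0.png',c['frame'][:,:,::-1]);print(n,c['fx'],c['fy'],c['cx'],c['cy'],np.round(c['extrinsics'],4).tolist())
E
```

```text
0.0 [ 0.27942857 -0.55865089  0.24153236] [ 9.73232226e-01  2.29822867e-01 -1.79589814e-04 -6.71677355e-04] 1.0034329507343314
top 567.7137934357472 567.7137934357472 318.1258061534722 237.52052532026158 [[-0.0193, -0.9998, 0.0033, 0.0613], [-0.9964, 0.019, -0.083, 0.4384], [0.0829, -0.0049, -0.9965, 1.2177], [0.0, 0.0, 0.0, 1.0]]
scene 588.7896211641191 588.7896211641191 324.12708927807654 245.63235147326253 [[-0.5749, -0.8183, -0.0021, 0.2884], [-0.337, 0.239, -0.9107, 0.1987], [0.7457, -0.5228, -0.4131, 0.8426], [0.0, 0.0, 0.0, 1.0]]
```

View pics/top0.png

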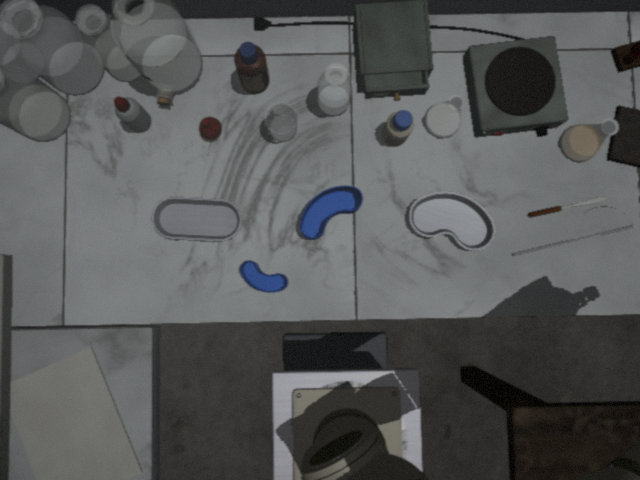

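View pics/scene0.png

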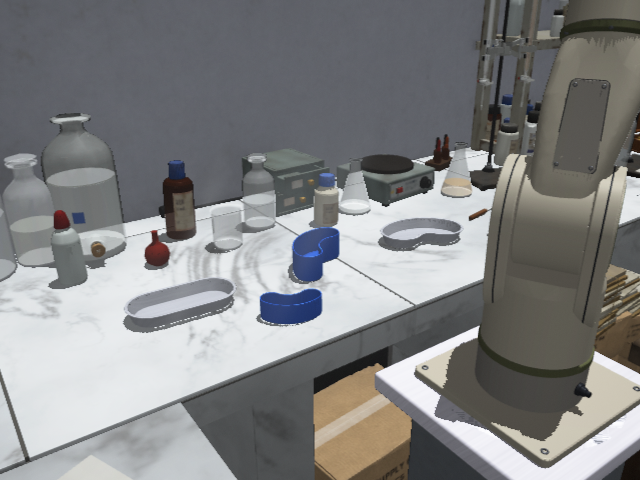

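The top view shows the meant (larger) blue dish near (331,212), the blue look-alike at (263,276), the large steel kidney at (450,220) and the oblong at (197,218).

```bash
cat > h.py <<'E'
from workcell import *
import cv2,numpy as np
def cast(c,px,z):
    px=np.asarray(px,float).reshape(-1,2);E=c['extrinsics'];R=E[:3,:3];C=-R.T@E[:3,3]
    d=np.c_[(px[:,0]-c['cx'])/c['fx'],(px[:,1]-c['cy'])/c['fy'],np.ones(len(px))]@R
    return (C+d*((z-C[2])/d[:,2])[:,None])[:,:2]
def kidney(P,off):
    """P: outline on plane (m); off: centroid distance behind mid-waist. -> mid-waist, x-axis angle, length, width"""
    s=1e4;o=P.mean(0);S=1000   # raster for moments
    im=np.zeros((600,600),np.uint8);cv2.fillPoly(im,[np.round((P-o)*2000*16+300*16).astype(np.int32)],255,shift=4)
    q=np.argwhere(im)[:,::-1];q=(q-300)/2000.
    m=q.mean(0);w,V=np.linalg.eigh(np.cov((q-m).T));x=V[:,0];y=V[:,1]
    a=(q-m)@x;b=(q-m)@y
    if np.mean(a*b*b)>0:x=-x;a=-a   # ends lie toward -x
    return o+m+x*off,np.arctan2(x[1],x[0]),np.ptp(b),np.ptp(a)
def blue(f):
    h=cv2.cvtColor(f,cv2.COLOR_RGB2HSV);m=cv2.inRange(h,(100,120,40),(130,255,255))
    cs=cv2.findContours(m,cv2.RETR_EXTERNAL,cv2.CHAIN_APPROX_NONE)[0]
    return sorted(cs,key=cv2.contourArea)[::-1]
E
python3 - <<'E'
from h import *
c=camera('top');f=c['frame']
for k in blue(f)[:3]:
    print(cv2.contourArea(k),k.mean((0,1)),*[np.round(v,3) for v in kidney(cast(c,k[:,0],.045),.0107)])
g=cv2.cvtColor(f,cv2.COLOR_RGB2GRAY)
cr=f[170:270,380:520];cv2.imwrite('pics/crop.png',cv2.resize(cr,None,fx=5,fy=5,interpolation=cv2.INTER_CUBIC)[:,:,::-1])
print(g[220,395:510].tolist());print(f[220,450],f[180,450],f[196,450])
E
```

```text
1510.5 [330.79274611 207.34715026] [0.504 0.04 ] 0.599 0.148 0.073
727.0 [262.58181818 277.83636364] [0.343 0.178] 2.72 0.102 0.047
20.5 [401.41025641 116.79487179] [ 0.689 -0.14 ] -2.5 0.03 0.012
[126, 129, 126, 127, 128, 127, 127, 124, 122, 104, 74, 57, 55, 66, 99, 120, 112, 94, 106, 131, 137, 136, 138, 138, 139, 138, 134, 139, 136, 137, 139, 137, 138, 140, 141, 139, 139, 138, 141, 142, 139, 140, 139, 137, 137, 139, 141, 138, 142, 141, 145, 141, 140, 140, 140, 140, 141, 140, 139, 141, 140, 141, 140, 142, 145, 141, 143, 142, 143, 145, 145, 142, 144, 146, 145, 145, 144, 144, 145, 146, 148, 146, 141, 145, 144, 143, 140, 121, 87, 57, 49, 45, 53, 48, 65, 97, 124, 133, 127, 121, 120, 120, 119, 123, 121, 121, 119, 123, 124, 119, 119, 117, 115, 119, 118]
[139 140 145] [126 129 131] [60 60 61]
```

View pics/crop.png

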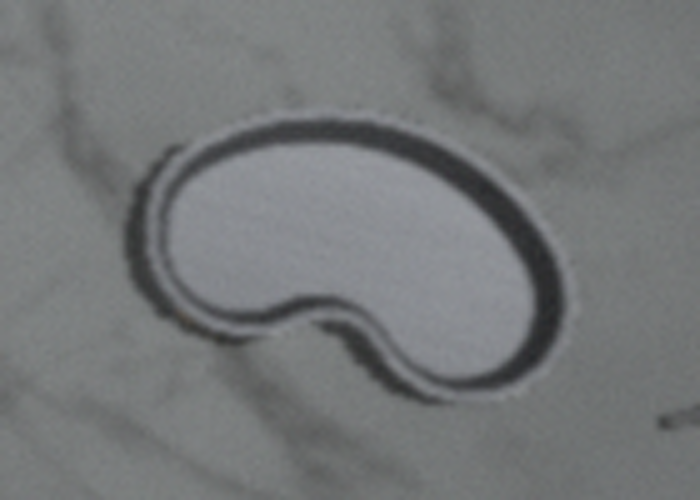

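The crop shows the kidney's bright floor fully bounded by a dark wall ring (about (412..487, 198..246) in the full image), so the floor outline can be measured on z = 3 mm.

```bash
cat >> h.py <<'E'
def floor(c,seed,th=None):
    g=cv2.GaussianBlur(cv2.cvtColor(c['frame'],cv2.COLOR_RGB2GRAY),(3,3),0)
    th=th or .75*g[seed[1]-3:seed[1]+4,seed[0]-3:seed[0]+4].mean()
    n,l=cv2.connectedComponents((g>th).astype(np.uint8),connectivity=4)
    k=max(cv2.findContours((l==l[seed[1],seed[0]]).astype(np.uint8),cv2.RETR_EXTERNAL,cv2.CHAIN_APPROX_NONE)[0],key=cv2.contourArea)
    return k,kidney(cast(c,k[:,0],.003),.0114)
E
python3 - <<'E'
from h import *
c=camera('top')
for th in (90,105,118):
    k,r=floor(c,(450,220),th);print(th,cv2.boundingRect(k),*[np.round(v,4) for v in r])
f=c['frame'][180:250,290:375];cv2.imwrite('pics/crop2.png',cv2.resize(f,None,fx=7,fy=7,interpolation=cv2.INTER_CUBIC)[:,:,::-1])
o=get_obs()
from scipy.spatial.transform import Rotation as R
print(R.from_quat(o['ee_rot']).as_matrix().round(3))
w=camera('wrist');E=w['extrinsics'];print('wrist cam pos',-E[:3,:3].T@E[:3,3],E[:3,:3].round(2).tolist(),w['fx'])
E
```

```text
90 (64, 51, 576, 274) [ 0.5492 -0.0711] -3.1416 0.2995 0.2995
105 (352, 52, 288, 267) [ 0.5378 -0.3577] 2.7075 0.3977 0.3977
118 (414, 199, 72, 46) [ 0.4866 -0.2444] -0.3205 0.1632 0.0848
[[ 0.894  0.447 -0.   ]
 [ 0.447 -0.894  0.001]
 [-0.    -0.001 -1.   ]]
wrist cam pos [ 0.35511085 -0.5208446   0.37478319] [[0.45, -0.89, -0.0], [-0.84, -0.42, 0.33], [-0.29, -0.14, -0.95]] 331.8830500104396
```

View pics/crop2.png

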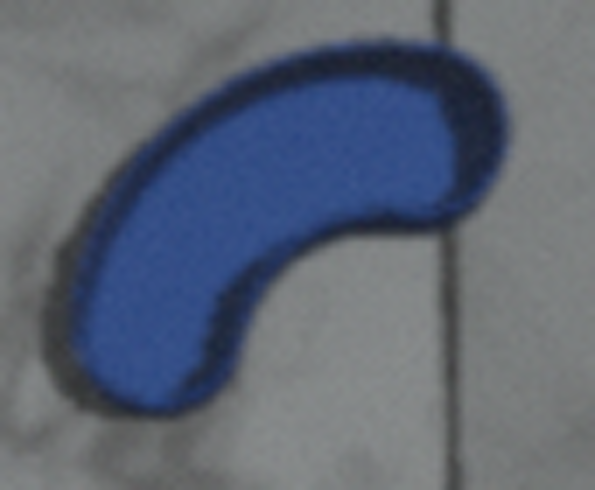

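The crop shows the blue dish's rim outline whole, its convex side up-left (x axis about +0.6 rad). The large dish is at about (0.487,-0.244), x axis -0.32. I'll look at both from close by, the large dish first, since it's on the way.

```bash
python3 -m inch '[{"slide":[0.05,0.08,0],"yaw":0.2},{"slide":[0.207,0.314,0],"yaw":0.787},{"slide":[0.207,0.314,0],"yaw":0.787},{"slide":[0.207,0.314,0],"yaw":0.787},{"slide":[0.207,0.314,0],"yaw":0.787},{"slide":[0.207,0.314,0],"yaw":0.787},{"slide":[0.207,0.314,0],"yaw":0.787},{"slide":[0.207,0.314,0],"yaw":0.787},{"slide":[0.207,0.314,0],"yaw":0.787},{"slide":[0.207,0.314,0],"yaw":0.787},{"slide":[0.207,0.314,0],"yaw":0.787},{"slide":[0.207,0.314,0],"yaw":0.787},{"slide":[0.207,0.314,0],"yaw":0.787},{"slide":[0.207,0.314,0],"yaw":0.787}]' 0 30
python3 - <<'E'
from h import *
c=camera('wrist');cv2.imwrite('pics/w1.png',c['frame'][:,:,::-1])
E_=c['extrinsics'];p=E_[:3,:3]@[.487,-.244,.003]+E_[:3,3];print(p[:2]/p[2]*c['fx']+[c['cx'],c['cy']],get_obs()['joint_pos'])
E
```

```text
clock: 1.42
position: [0.4858, -0.2465, 0.2422]
ee_rot: [0.811, 0.584, -0.0, -0.0]
ft_force: [0.2, -0.2, 0.8]
grip_width: 0.998
grasp_force: 0.0
[320.65382538 197.0262453 ] [ 0.73788077  0.18158805 -0.39656014  1.65820192  0.07241092  1.31633358
  0.00664304]
```

View pics/w1.png

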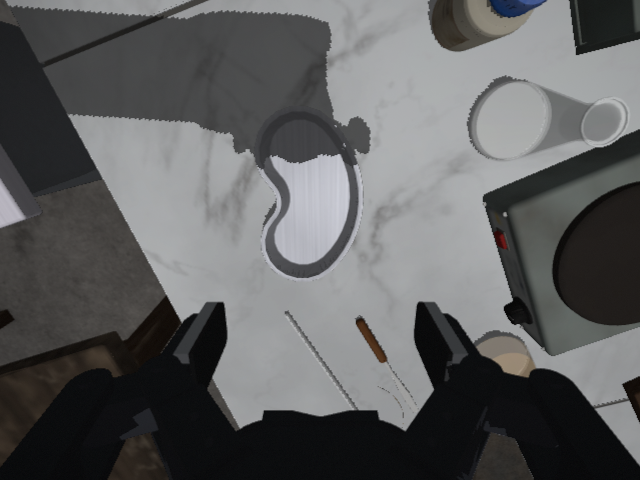

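The wrist view shows the steel kidney at about (312,195), concave side left, its upper third under the arm's shadow; the waist is where predicted. I'll check its edges by profile, then go to the blue dish.

```bash
python3 - <<'E'
from h import *
f=cv2.imread('pics/w1.png',0)
print('row197',[(i,int(f[197,i])) for i in range(262,370,2)])
print('col306',[(i,int(f[i,306])) for i in range(100,135,2)],[(i,int(f[i,306])) for i in range(250,290,2)])
E
python3 -m inch '[{"slide":[0.017,0.284,0],"yaw":0.92},{"slide":[0.017,0.284,0],"yaw":0.92},{"slide":[0.017,0.284,0],"yaw":0.92},{"slide":[0.017,0.284,0],"yaw":0.92},{"slide":[0.017,0.284,0],"yaw":0.92},{"slide":[0.017,0.284,0],"yaw":0.92},{"slide":[0.017,0.284,0],"yaw":0.92},{"slide":[0.017,0.284,0],"yaw":0.92},{"slide":[0.017,0.284,0],"yaw":0.92},{"slide":[0.017,0.284,0],"yaw":0.92},{"slide":[0.017,0.284,0],"yaw":0.92},{"slide":[0.017,0.284,0],"yaw":0.92}]'
python3 - <<'E'
from h import *
c=camera('wrist');cv2.imwrite('pics/w2.png',c['frame'][:,:,::-1]);np.save('pics/w2E.npy',c['extrinsics'])
k=blue(c['frame'])[0]
for z in (.054,.04): print(cv2.boundingRect(k),*[np.round(v,4) for v in kidney(cast(c,k[:,0],z),.0107)])
E_=c['extrinsics'];print('cam',-E_[:3,:3].T@E_[:3,3])
E
```

```text
row197 [(262, 164), (264, 166), (266, 166), (268, 167), (270, 166), (272, 166), (274, 167), (276, 170), (278, 182), (280, 157), (282, 73), (284, 85), (286, 86), (288, 87), (290, 160), (292, 190), (294, 188), (296, 194), (298, 194), (300, 193), (302, 192), (304, 190), (306, 196), (308, 191), (310, 191), (312, 195), (314, 194), (316, 197), (318, 196), (320, 192), (322, 195), (324, 195), (326, 196), (328, 198), (330, 196), (332, 197), (334, 198), (336, 200), (338, 204), (340, 197), (342, 199), (344, 199), (346, 204), (348, 190), (350, 92), (352, 78), (354, 79), (356, 75), (358, 126), (360, 182), (362, 170), (364, 168), (366, 169), (368, 170)]
col306 [(100, 64), (102, 64), (104, 67), (106, 64), (108, 66), (110, 64), (112, 52), (114, 49), (116, 50), (118, 49), (120, 58), (122, 64), (124, 64), (126, 64), (128, 65), (130, 66), (132, 65), (134, 65)] [(250, 180), (252, 180), (254, 181), (256, 181), (258, 181), (260, 180), (262, 180), (264, 116), (266, 70), (268, 72), (270, 70), (272, 69), (274, 69), (276, 71), (278, 168), (280, 170), (282, 160), (284, 159), (286, 159), (288, 157)]
clock: 2.47
position: [0.5037, 0.0374, 0.2422]
ee_rot: [0.468, 0.884, -0.0, 0.0]
ft_force: [-1.4, -0.3, 0.4]
grip_width: 1.003
grasp_force: 0.0
(275, 133, 76, 149) [0.5079 0.0376] 0.5973 0.1526 0.0734
(275, 133, 76, 149) [0.5098 0.0343] 0.5971 0.1593 0.0767
cam [0.45634981 0.10758171 0.37517962]
```

View pics/w2.png

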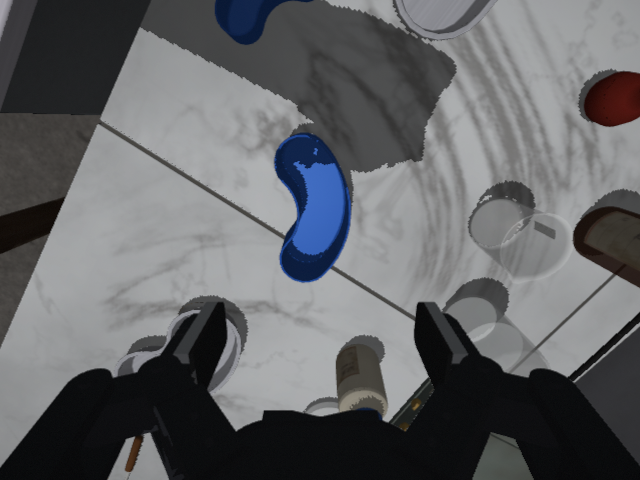

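The wrist view shows the blue dish at about (313,208), upright in line with the tool; cast at rim height it's 152.6 mm long (153 given), mid-waist (0.508,0.0375), axis 0.597 rad. I'll descend on it, with tips 30 mm above the surface.

```bash
python3 - <<'E'
from h import *
from scipy.spatial.transform import Rotation as R
c=camera('wrist');o=get_obs()
def T(p,q):
    M=np.eye(4);M[:3,:3]=R.from_quat(q).as_matrix();M[:3,3]=p;return M
X=c['extrinsics']@T(o['position'],o['ee_rot'])
q=np.array([.811,.584,0,0]);c['extrinsics']=X@np.linalg.inv(T([.4858,-.2465,.2422],q/np.linalg.norm(q)))
a=-.3205;x=np.array([np.cos(a),np.sin(a)]);y=np.array([-x[1],x[0]])
P=cast(c,[[289.2,197],[349,197],[304,264],[304,120.5]],.003)-[.4866,-.2444]
print('floor in dish frame mm (x: -34,34; y: -+83.5)',np.c_[P@x,P@y].round(4)*1000)
E
python3 -m inch '[{"slide":[0.003,0,-0.04],"yaw":0},{"slide":[0.003,0.001,-0.08],"yaw":0},{"slide":[0.003,0.001,-0.12],"yaw":0},{"slide":[0.003,0.001,-0.145],"yaw":0},{"slide":[0.003,0.001,-0.165],"yaw":0},{"slide":[0.003,0.001,-0.185],"yaw":0},{"slide":[0.003,0.001,-0.195],"yaw":0},{"slide":[0.003,0.001,-0.201],"yaw":0},{"slide":[0.003,0.001,-0.201],"yaw":0},{"slide":[0.003,0.001,-0.201],"yaw":0}]'
```

```text
floor in dish frame mm (x: -34,34; y: -+83.5) [[-35.2   0.4]
 [ 33.    0.2]
 [-19.9 -82.9]
 [-16.8  82.8]]
clock: 3.4
position: [0.5072, 0.04, 0.0421]
ee_rot: [0.467, 0.884, 0.0, 0.0]
ft_force: [0.6, -0.3, -0.2]
grip_width: 1.003
grasp_force: 0.0
```

The wrist check agrees with the top view to about 1 mm for the large dish. Close and look.

```bash
python3 -m inch '[{"slide":[0,0,0],"yaw":0},{"slide":[0,0,0],"yaw":0},{"slide":[0,0,0],"yaw":0},{"slide":[0,0,0],"yaw":0},{"slide":[0,0,0],"yaw":0},{"slide":[0,0,0],"yaw":0},{"slide":[0,0,0],"yaw":0},{"slide":[0,0,0],"yaw":0},{"slide":[0,0,0],"yaw":0},{"slide":[0,0,0],"yaw":0},{"slide":[0,0,0],"yaw":0},{"slide":[0,0,0],"yaw":0}]' 255 30
python3 - <<'E'
from h import *
c=camera('wrist');cv2.imwrite('pics/w3.png',c['frame'][:,:,::-1])
E
```

```text
clock: 4.4
position: [0.5073, 0.04, 0.0426]
ee_rot: [0.467, 0.885, 0.0, 0.001]
ft_force: [-2.8, -1.2, 7.3]
grip_width: 0.644
grasp_force: 29.5
```

View pics/w3.png

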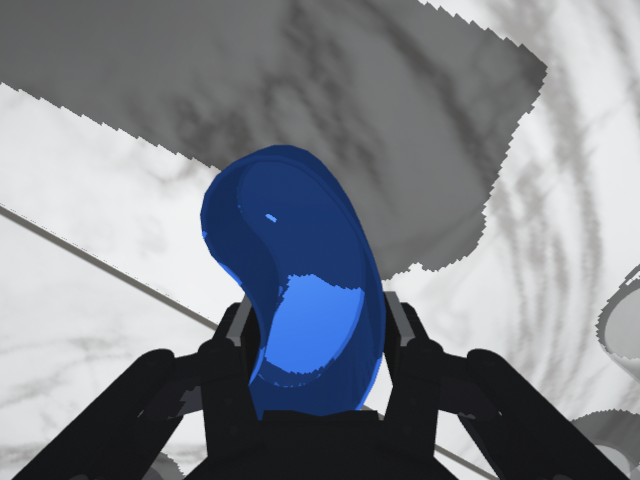

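The picture shows the blue dish gripped across its waist, pads at (240,320) and (395,320), 54.7 mm open; its +y end is at (283,145). I'll lift, and work out the dish's offset along the fingers' plane from its visible end.

```bash
python3 - <<'E'
from h import *
c=camera('wrist');o=get_obs();k=blue(c['frame'])[0][:,0]
q=o['ee_rot'];a=np.arctan2(q[1]**2-q[0]**2,2*q[0]*q[1]);x=np.array([np.cos(a),np.sin(a)]);y=np.array([-x[1],x[0]])
print('a',a)
E_=c['extrinsics'];C=-E_[:3,:3].T@E_[:3,3];d=C[:2]-o['position'][:2];print('cam in tool',d@x,d@y,C[2])
for z in(.054,0):
    P=cast(c,k,z)-o['position'][:2];X=P@x;Y=P@y;i=Y.argmax();print(z,'ymax',Y[i],'x there',X[Y>Y[i]-.002].mean())
    m=(X>-.02)&(Y>.015)&(Y<.05)
    r=np.hypot(X+.070,Y);print(' convex r',r[m][::6].round(4))
    m=(Y>.05);A=np.c_[X[m],Y[m],np.ones(m.sum())];s=np.linalg.lstsq(A,X[m]**2+Y[m]**2,rcond=None)[0];print(' end circle',s[:2]/2,np.sqrt(s[2]+(s[:2]**2).sum()/4))
E
python3 -m inch '[{"slide":[0,0,0.02],"yaw":0},{"slide":[0,0,0.05],"yaw":0},{"slide":[0,0,0.08],"yaw":0},{"slide":[0,0,0.1],"yaw":0},{"slide":[0,0,0.1],"yaw":0},{"slide":[0,0,0.1],"yaw":0}]'
```

```text
a 0.599995226520001
cam in tool 9.339021070807347e-06 0.08484207349196767 0.17541718797777106
0.054 ymax 0.0766759608312098 x there -0.013497174708221349
 convex r [0.0979 0.0974 0.0974 0.0974 0.0972 0.097  0.097  0.097  0.097  0.0972
 0.0971 0.0974 0.0977 0.0978]
 end circle [-0.0159038   0.04724188] 0.028679547081924973
0 ymax 0.07304410202254051 x there -0.019495828728996842
 convex r [0.0998 0.0991 0.0981 0.0977 0.0975 0.097  0.0965 0.0968 0.0966 0.0962
 0.0959]
 end circle [-0.02275752  0.03425658] 0.03821279485915239
clock: 5.0
position: [0.5073, 0.0399, 0.1425]
ee_rot: [0.467, 0.884, 0.0, 0.001]
ft_force: [0.1, -0.1, -2.7]
grip_width: 0.641
grasp_force: 31.6
```

Held well; the convex wall fits its 97 mm radius about the tool. I'll carry it over the large dish and check from above.

```bash
python3 -m inch '[{"slide":[-0.002,-0.025,0],"yaw":-0.08},{"slide":[-0.004,-0.055,0],"yaw":-0.18},{"slide":[-0.007,-0.085,0],"yaw":-0.28},{"slide":[-0.009,-0.115,0],"yaw":-0.38},{"slide":[-0.011,-0.145,0],"yaw":-0.48},{"slide":[-0.013,-0.175,0],"yaw":-0.58},{"slide":[-0.015,-0.205,0],"yaw":-0.68},{"slide":[-0.018,-0.235,0],"yaw":-0.78},{"slide":[-0.02,-0.265,0],"yaw":-0.86},{"slide":[-0.021,-0.278,0],"yaw":-0.9},{"slide":[-0.021,-0.284,0],"yaw":-0.92},{"slide":[-0.021,-0.284,0],"yaw":-0.92},{"slide":[-0.021,-0.284,0],"yaw":-0.92},{"slide":[-0.021,-0.284,0],"yaw":-0.92}]'
python3 - <<'E'
from h import *
c=camera('wrist');t=camera('top');np.savez('pics/d.npz',w=c['frame'],t=t['frame'])
a=cv2.resize(c['frame'][100:400,150:470],None,fx=1.25,fy=1.25)
b=cv2.resize(t['frame'][160:280,390:518],None,fx=3.125,fy=3.125,interpolation=cv2.INTER_CUBIC)
cv2.imwrite('pics/d.png',np.hstack([a,b])[:,:,::-1])
E
```

```text
clock: 6.17
position: [0.486, -0.242, 0.1411]
ee_rot: [0.81, 0.587, 0.0, -0.0]
ft_force: [-1.0, -0.1, -1.7]
grip_width: 0.641
grasp_force: 31.6
```

View pics/d.png

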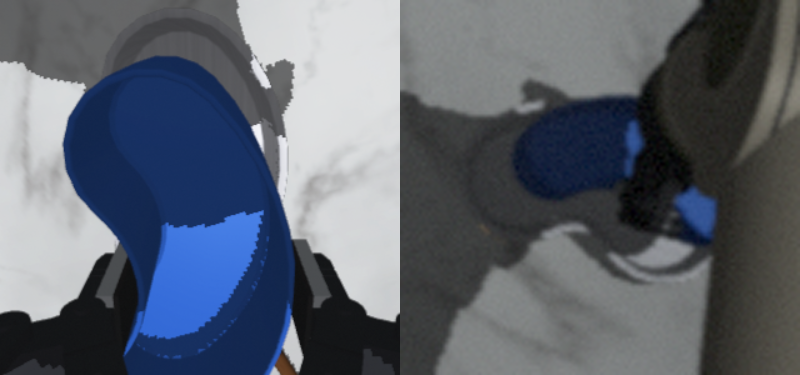

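Left: the wrist view, dish held over the large one, its end at crop (165,57). Right: the top view, the dish's free end at crop (514,160), with the wall facing the camera. I'll measure the end there too.

```bash
python3 - <<'E'
from h import *
o=get_obs();q=o['ee_rot'];a=np.arctan2(q[1]**2-q[0]**2,2*q[0]*q[1]);x=np.array([np.cos(a),np.sin(a)]);y=np.array([-x[1],x[0]])
p=o['position'];print('tool',p,a);zb=p[2]-.0426
for n in('top','wrist'):
    c=camera(n);h=cv2.cvtColor(c['frame'],cv2.COLOR_RGB2HSV);m=cv2.inRange(h,(100,110,25),(130,255,255))
    k=max(cv2.findContours(m,cv2.RETR_EXTERNAL,cv2.CHAIN_APPROX_NONE)[0],key=cv2.contourArea)[:,0]
    E=c['extrinsics'];C=-E[:3,:3].T@E[:3,3];print(n,'cam in tool xy',(C[:2]-p[:2])@x,(C[:2]-p[:2])@y,C[2])
    for z in(zb,zb+.054):
        P=cast(c,k,z)-p[:2];X=P@x;Y=P@y;print('  z',z.round(3),'ymax',Y.max().round(4),'x there',X[Y>Y.max()-.002].mean().round(4),'end xmin,xmax',X[Y>.045].min().round(4),X[Y>.045].max().round(4))
c=camera('wrist');g=c['frame'][:,:,2].astype(int);print('col 283',g[135:175,283].tolist())
c=camera('top');k,r=None,None
E
```

```text
tool [ 0.48600394 -0.24241978  0.14133428] -0.3169581794226439
top cam in tool xy -0.23541253000772946 0.23994662736007083 1.249617113977846
  z 0.099 ymax 0.0705 x there -0.0174 end xmin,xmax -0.0429 0.0179
  z 0.153 ymax 0.0785 x there -0.0276 end xmin,xmax -0.0521 0.0108
wrist cam in tool xy 2.4209539393053112e-05 0.08435302861563614 0.2743474106784669
  z 0.099 ymax 0.0728 x there -0.0193 end xmin,xmax -0.0626 0.015
  z 0.153 ymax 0.0764 x there -0.0136 end xmin,xmax -0.0455 0.0161
col 283 [90, 90, 90, 89, 90, 90, 89, 90, 90, 88, 83, 84, 83, 84, 84, 84, 83, 84, 85, 83, 83, 88, 96, 98, 97, 95, 92, 84, 95, 98, 99, 99, 98, 98, 99, 99, 99, 98, 98, 99]
```

The wall at the camera-side end is visible, so the base sits ~3.7 mm toward -y along the arc, turned about -0.05 rad (arc centre fits). I'll correct by that (yaw +0.047, about +2 mm y), then lower to just above the floor.

```bash
python3 -m inch '[{"slide":[0.001,0.002,0],"yaw":0.047},{"slide":[0.001,0.002,-0.02],"yaw":0.047},{"slide":[0.001,0.002,-0.04],"yaw":0.047},{"slide":[0.001,0.002,-0.055],"yaw":0.047},{"slide":[0.001,0.002,-0.065],"yaw":0.047},{"slide":[0.001,0.002,-0.072],"yaw":0.047},{"slide":[0.001,0.002,-0.079],"yaw":0.047},{"slide":[0.001,0.002,-0.085],"yaw":0.047},{"slide":[0.001,0.002,-0.088],"yaw":0.047},{"slide":[0.001,0.002,-0.088],"yaw":0.047},{"slide":[0.001,0.002,-0.088],"yaw":0.047}]'
python3 - <<'E'
from h import *
c=camera('wrist');t=camera('top')
a=cv2.resize(c['frame'][100:400,150:470],None,fx=1.25,fy=1.25)
b=cv2.resize(t['frame'][160:280,390:518],None,fx=3.125,fy=3.125,interpolation=cv2.INTER_CUBIC)
cv2.imwrite('pics/e.png',np.hstack([a,b])[:,:,::-1])
E
```

```text
clock: 7.38
position: [0.4868, -0.2421, 0.0536]
ee_rot: [0.797, 0.604, 0.0, 0.0]
ft_force: [0.0, -0.0, -2.0]
grip_width: 0.646
grasp_force: 31.6
```

View pics/e.png

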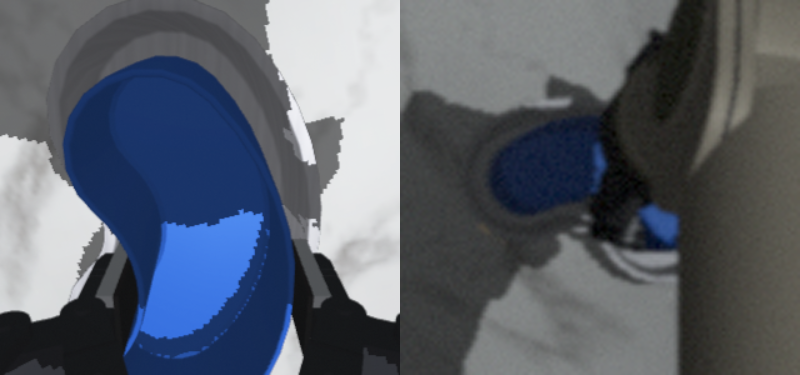

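The dish is inside the rim without contact (z force unchanged at -2 N); the wrist crop shows ~11 mm of floor ahead of its +y end at (165,45), so it should shift ~2.5 mm that way. I'll do that and creep down.

```bash
python3 -m inch '[{"slide":[0.001,0.0025,0],"yaw":0},{"slide":[0.001,0.0025,0],"yaw":0},{"slide":[0.001,0.0025,-0.002],"yaw":0},{"slide":[0.001,0.0025,-0.004],"yaw":0},{"slide":[0.001,0.0025,-0.0055],"yaw":0},{"slide":[0.001,0.0025,-0.0065],"yaw":0},{"slide":[0.001,0.0025,-0.0065],"yaw":0},{"slide":[0.001,0.0025,-0.0065],"yaw":0}]'
python3 -m inch '[{"slide":[0,0,-0.0005],"yaw":0},{"slide":[0,0,-0.001],"yaw":0},{"slide":[0,0,-0.001],"yaw":0},{"slide":[0,0,-0.001],"yaw":0}]'
```

```text
clock: 8.15
position: [0.4875, -0.2395, 0.0467]
ee_rot: [0.797, 0.604, -0.0, -0.0]
ft_force: [-0.1, 0.3, -1.8]
grip_width: 0.645
grasp_force: 31.6
clock: 8.48
position: [0.4876, -0.2395, 0.0459]
ee_rot: [0.797, 0.604, 0.0, 0.0]
ft_force: [0.4, -0.4, -1.2]
grip_width: 0.644
grasp_force: 31.7
```

```bash
python3 -m inch '[{"slide":[0,0,-0.0005],"yaw":0},{"slide":[0,0,-0.001],"yaw":0},{"slide":[0,0,-0.001],"yaw":0},{"slide":[0,0,-0.001],"yaw":0}]'
python3 -m inch '[{"slide":[0,0,-0.0005],"yaw":0},{"slide":[0,0,-0.0005],"yaw":0},{"slide":[0,0,-0.0005],"yaw":0}]'
```

```text
clock: 8.82
position: [0.4877, -0.2395, 0.0456]
ee_rot: [0.797, 0.604, -0.0, 0.0]
ft_force: [-3.7, 1.9, 8.4]
grip_width: 0.642
grasp_force: 32.1
clock: 9.07
position: [0.4877, -0.2395, 0.0455]
ee_rot: [0.797, 0.604, -0.0, 0.0]
ft_force: [-5.7, 2.9, 14.5]
grip_width: 0.642
grasp_force: 32.4
```

Floor contact at the predicted height. Ease off, open, rise.

```bash
python3 -m inch '[{"slide":[0,0,0.001],"yaw":0},{"slide":[0,0,0.001],"yaw":0},{"slide":[0,0,0.001],"yaw":0}]'
python3 -m inch '[{"slide":[0,0,0],"yaw":0},{"slide":[0,0,0],"yaw":0},{"slide":[0,0,0],"yaw":0},{"slide":[0,0,0],"yaw":0},{"slide":[0,0,0],"yaw":0},{"slide":[0,0,0],"yaw":0},{"slide":[0,0,0],"yaw":0},{"slide":[0,0,0],"yaw":0},{"slide":[0,0,0.01],"yaw":0},{"slide":[0,0,0.025],"yaw":0},{"slide":[0,0,0.06],"yaw":0},{"slide":[0,0,0.1],"yaw":0},{"slide":[0,0,0.14],"yaw":0},{"slide":[0,-0.04,0.15],"yaw":0},{"slide":[-0.02,-0.08,0.16],"yaw":0},{"slide":[-0.04,-0.12,0.17],"yaw":0},{"slide":[-0.06,-0.16,0.18],"yaw":0},{"slide":[-0.08,-0.2,0.18],"yaw":0},{"slide":[-0.1,-0.22,0.18],"yaw":0},{"slide":[-0.1,-0.22,0.18],"yaw":0}]' 0
python3 - <<'E'
from h import *
t=camera('top');k=blue(t['frame'])[0];print(*[np.round(v,3) for v in kidney(cast(t,k[:,0],.05),.0107)])
b=cv2.resize(t['frame'][170:270,385:515],None,fx=6,fy=6,interpolation=cv2.INTER_CUBIC);cv2.imwrite('pics/f.png',b[:,:,::-1])
E
```

```text
clock: 9.32
position: [0.4878, -0.2396, 0.0456]
ee_rot: [0.797, 0.604, 0.0, 0.0]
ft_force: [-1.5, 0.9, 4.3]
grip_width: 0.644
grasp_force: 32.0
clock: 10.98
position: [0.3804, -0.4671, 0.2261]
ee_rot: [0.8, 0.6, -0.002, 0.001]
ft_force: [-0.1, -0.3, -0.4]
grip_width: 0.998
grasp_force: 0.0
[ 0.487 -0.243] -0.249 0.157 0.08
```

View pics/f.png

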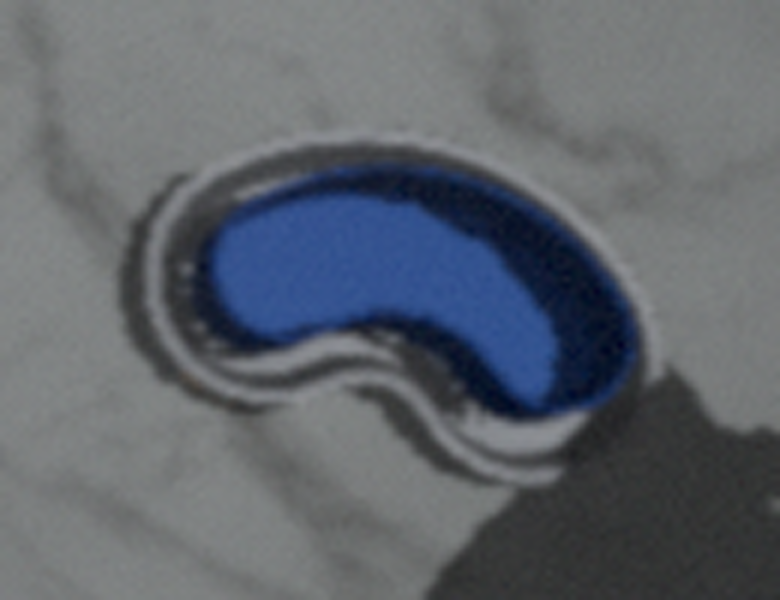

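The dish is nested, blue from (205,165) to (637,418) in the crop, but the yaw reads -0.25 against -0.32. I'll check from the wrist before handing in.

```bash
python3 -m inch '[{"slide":[0.106,0.225,0.016],"yaw":-0.05},{"slide":[0.106,0.225,0.016],"yaw":-0.05},{"slide":[0.106,0.225,0.016],"yaw":-0.05},{"slide":[0.106,0.225,0.016],"yaw":-0.05},{"slide":[0.106,0.225,0.016],"yaw":-0.05},{"slide":[0.106,0.225,0.016],"yaw":-0.05},{"slide":[0.106,0.225,0.016],"yaw":-0.05},{"slide":[0.106,0.225,0.016],"yaw":-0.05},{"slide":[0.106,0.225,0.016],"yaw":-0.05}]'
python3 - <<'E'
from h import *
c=camera('wrist');f=c['frame']
h=cv2.cvtColor(f,cv2.COLOR_RGB2HSV);m=cv2.inRange(h,(100,110,25),(130,255,255))
k=max(cv2.findContours(m,cv2.RETR_EXTERNAL,cv2.CHAIN_APPROX_NONE)[0],key=cv2.contourArea)
print(cv2.boundingRect(k),*[np.round(v,4) for v in kidney(cast(c,k[:,0],.057),.0107)])
cv2.imwrite('pics/g.png',cv2.resize(f[90:300,220:420],None,fx=2.8,fy=2.8,interpolation=cv2.INTER_CUBIC)[:,:,::-1])
E
```

```text
clock: 11.78
position: [0.4936, -0.2343, 0.2418]
ee_rot: [0.811, 0.585, -0.0, 0.0]
ft_force: [-0.3, 0.4, 0.3]
grip_width: 1.0
grasp_force: 0.0
(266, 140, 79, 150) [ 0.4882 -0.2413] -0.286 0.1545 0.0742
```

View pics/g.png

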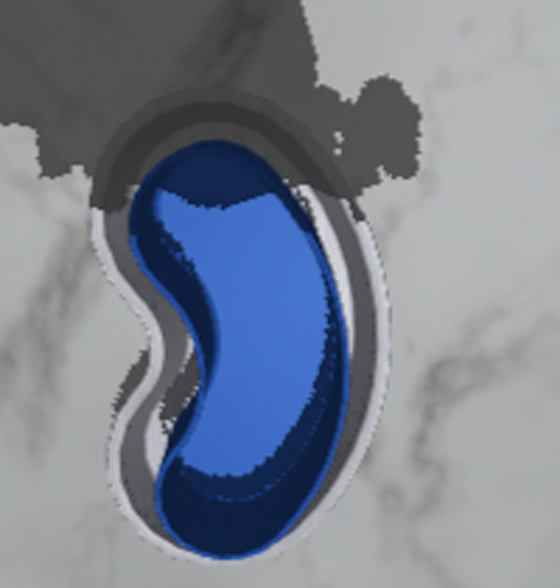

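The wrist view shows the dish inside the large one, with floor visible along both sides ((160,430), (335,240)). Its yaw is 2° off and its position about 3 mm off, within the 7 mm clearance, and it made floor contact at the predicted height. The arm is clear, so I'm handing in.

```bash
python3 -c "
from workcell import *
print(hand_in())"
```

```text
the job is handed in; nothing more can be done
None
```

The small blue kidney dish now sits in the large steel kidney dish, set down on its floor by contact and released; I measured it about 3 mm and 2° off an exact match, inside the 7 mm clearance. The oblong dish was not touched, and the job was handed in at about 12 s.

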